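# Stand the toppled boxes back up

## Task

Two tall cardboard boxes, a flat file box and a square carton, have toppled back and are leaning on the two white crates. Without gripping or lifting either, gently push each one back up by its overhanging top edge so that both stand upright on their own feet where they are, not shoved along the counter. Leave everything else on the counter as it is, and finish with the hand clear.

Things in the scene. Friction and masses are not known exactly. Their poses are not given: they have to be found in the camera images.
- file: the flat, tall file, cardboard, 70 mm thick (its x), 150 wide (y), 210 tall (z), 0.2-0.45 kg. Origin: centre of its foot face; z foot to top. It leans about 32 deg towards its own +x: the +x edge of its foot is on the counter, its +x face on a crate rim, its top 45 mm over the crate. Within 18 deg of upright it falls upright by itself and rocks; shoved fast it topples on
- carton: the square-based tall carton, cardboard, 80 mm thick (its x), 80 wide (y), 200 tall (z), 0.2-0.45 kg. Origin: centre of its foot face; z foot to top. It leans about 36 deg towards its own +x: the +x edge of its foot is on the counter, its +x face on a crate rim, its top 45 mm over the crate. Within 21 deg of upright it falls upright by itself and rocks; shoved fast it topples on
- crate_a: open white plastic crate, 160 (x) by 200 (y) by 100 mm high, fixed to the counter, filled with spools to 62 mm; origin at the centre of its underside, z up, turned up to 22 deg; a box leans on the rim of its -x wall (facing roughly towards the robot), so the overhanging +x top edge of that box is reached from above the crate
- crate_b: open white plastic crate, 160 (x) by 200 (y) by 100 mm high, fixed to the counter, filled with spools to 62 mm; origin at the centre of its underside, z up, turned up to 22 deg; a box leans on the rim of its -x wall (facing roughly towards the robot), so the overhanging +x top edge of that box is reached from above the crate; may be left or right
- upright_file: bystander: a file box like the leaning one, 70 x 150 x 210 mm, standing upright at the left; origin at the centre of its underside
- cone: bystander: cone of thread, 66 mm across the foot, 128 mm high, standing between the two leaning boxes; origin at the centre of its underside
- spool: bystander: wooden spool, 44 mm across, 50 mm high, between the crates; origin at the centre of its underside
- jar: bystander: glass jar with a metal lid, 72 mm across, 100 mm high, beyond the crates; origin at the centre of its underside
- mug: bystander: white mug, 80 mm across, 95 mm high; origin at the centre of its underside
- tin: bystander: flat round tin, 90 mm across, 40 mm high; origin at the centre of its underside
- card_box: bystander: small cardboard box 90 x 60 x 45 mm; origin at the centre of its underside
There are look-alikes about, which are no part of the job. Leave any turquoise or yellow look-alike of the carton alone.

How it is judged:
By the outcome, as a careful person would: the job done as asked, in the order asked, and still so for the second after the job is handed in, with the robot touching nothing.
It also fails if it takes over 67 s, if anything falls off the work surface, if the arm or the gripper's body presses on something with over 40 N, if the wrist force passes 120 N, or if a joint passes its speed limit or range.

## Robot

A 6-joint arm with a two-finger parallel gripper is mounted at the origin on the work surface. World frame = base frame: x ahead of the robot, y to its left, z up, the work surface at z = 0. Lengths are in mm, angles in rad, forces in N, time in s.
With the tool pointing down it reaches from about 350 to 800 mm from the base axis. Payload 7.3 kg.
Tool frame: the origin (TCP) lies between the finger pads; the fingertips stand 8 mm ahead of it and the grasp point (between the pads) lies 11 mm behind it; z points along the fingers, y is the line along which they close (so a half turn about z gives the same grasp; the last joint's range is limited). The gripper opens to 85 mm and grips with 20 to 120 N. Pads are 22 mm wide; open, the fingers measure 114 mm over their backs; the gripper's body (76 mm by 85 mm) begins 54 mm behind the grasp point. The pads swing forward as they close: fully open they stand 13 mm farther back than shut.
Start: joints at [-1.269, 0.342, 1.524, -0, 1.275, -0.146], TCP at [227.34, -473.244, 239.322] pointing down, gripper open.
Joint ranges: [-2.53, 2.53], [-0.77, 2.02], [0.04, 2.7], [-1, 4.14], [0.28, 2.66], [-3.11, 3.11]. Speed limits (rad/s): [2.57, 2.57, 3.14, 3.14, 3.14, 3.14].

## Interface

Orientations are given as a 3x3 rotation matrix whose columns are the frame's x, y, z axes.
In Python, from cell import sense, get_image, camera_info, arm, nets gives the robot as it stands.
- The arm moves only by the shell command python3 -m handwheel 'ROWS'. ROWS is JSON, a list of rows, each an object with "xyz": the shift along the tool's x, y, z in cm, a list of three; "twist": the turn about the tool's z in rad; "claw": the opening, from -1 (shut) to 1 (fully open). A call has 1 to 20 rows; each row shifts and turns the commanded pose from where the row before left it, along the tool's axes as they then stand; what a row does not reach is not made up. A row lasts 1/10 s, in which the tool goes at most 50 mm and 8.59 degrees, less where a joint would pass 70% of its speed; a pose out of reach is approached as far as the arm can. A call is refused whole if a number of a shift passes 5 or a number of a turn 0.15, either way. A call with a gripper value outside its range is refused whole. The fingers move at their own pace and stop on an object; the grip force is fixed at half the most. Time passes only in rows, so rows that do not move let the fingers close. It gives the time, the measured TCP pose, the force, the opening and the grip force at its end, in the units of the state.
- sense(): the state, without advancing time (a new reading comes with each control period).
- get_image(name): name is "scene" or "top" or "wrist"; returns (picture, depth): 420x560x3 uint8, red, green, blue; 420x560 float32, mm along the optical axis (not along the pixel's ray), 0 where there is no reading.
- camera_info(name): a dict with "mtx" (3x3 intrinsics, pixels), "extrinsics" (4x4, takes a point from camera to world coordinates). Camera axes: x right, y down, z forward; pixel columns grow to the right and rows downward; lengths in mm; the calibration is good to about 2 mm. A picture is of the moment at which its call begins: read the wrist's pose just before it. camera_info takes no time and is no camera call; for the wrist camera it gives the pose at the moment of the call.
- arm.job_done(): hands the job in; it is judged then, once.
Trained networks look in the newest picture that a camera, given by its name, has taken for a name from the list of things; names that differ only in an ending like _2 or _b are one class to them, and where a whole thing is asked for, a point or a joint stands for the part that bears it (a point fixed in the world has none). Each returns a list of dicts, best first, with "confidence" (0 to 1); they miss things now and then, are a little off and sometimes report something else, mostly with a low value. They report only what shows in the picture. A call takes as long as a camera call. They do not tell look-alikes from the thing itself.
- nets.outline_of(camera, thing): "mask" (420x560 bool, what is visible of it) and "bbox" ([left, top, right, bottom] in pixels, round what is visible of it).
The state is a dict: "time": time; "joint_pos": joint angles; "dq": joint speeds; "tau": joint torques, N m; "eef_pos": TCP position; "orientation": TCP orientation; "ft_force": force on the tool from outside, world axes, zero at the start; "moment": the same for the moment, N m; "gripper_width": finger opening in mm; "grip_force": force on a finger pad.
Only numpy, scipy, OpenCV 4.12 (cv2) and the standard library are available. Lean on these libraries where they do the work, as an engineer would, in place of code of your own. Each camera call takes 0.05 s, during which the arm holds its last target. There are 200 camera calls.

## Working session

There is one attempt and no reset: what is moved stays moved. The work goes in short steps, Python scripts to look and compute and a shell command to move; the robot and the scene stay as the last step left them, time stands still between calls to the robot, and variables do not carry over. Pictures are saved under pics/ and viewed, at most 10 in all, crops included, and the job is handed in when it is done.

```bash
mkdir -p pics; cat > h.py <<'E'
import numpy as np, cv2
from cell import sense,get_image,camera_info,arm,nets
def cloud(cam,d):
    i=camera_info(cam);K=np.array(i["mtx"]);T=np.array(i["extrinsics"])
    v,u=np.mgrid[:d.shape[0],:d.shape[1]]
    p=np.stack([(u-K[0,2])*d/K[0,0],(v-K[1,2])*d/K[1,1],d],-1)
    return p@T[:3,:3].T+T[:3,3]
E
python3 - <<'E'
from h import *
ims=[]
for c in ["scene","top"]:
    im,d=get_image(c);ims.append(im);P=cloud(c,d);np.savez(f"{c}.npz",im=im,d=d,P=P)
    cv2.imwrite(f"pics/{c}.png",cv2.cvtColor(im,cv2.COLOR_RGB2BGR))
    for t in ["file","carton","crate_a","cone","upright_file","jar","spool"]:
        for r in nets.outline_of(c,t):
            m=r["mask"]&(d>0); q=P[m]
            print(c,t,round(r["confidence"],2),np.round(r["bbox"]),m.sum(),np.median(q,0).round() if len(q) else"", np.percentile(q[:,2],97).round() if len(q) else "")
s=sense();print(s["time"],np.round(s["orientation"],3))
E
```

```text
scene file 0.64 [182. 190. 253. 244.] 2171 [ 519. -201.  190.] 213.0
scene carton 0.85 [113. 167. 186. 215.] 2549 [ 241. -343.   75.] 83.0
scene carton 0.7 [305. 160. 370. 212.] 1686 [509. 128. 165.] 205.0
scene carton 0.55 [309. 122. 379. 162.] 2069 [248. 299.  72.] 83.0
scene crate_a 0.96 [318. 185. 413. 269.] 5174 [589. 188.  61.] 100.0
scene crate_a 0.62 [178. 219. 277. 315.] 5822 [ 572. -196.   60.] 100.0
scene cone 0.92 [269. 191. 290. 231.] 635 [464. -10.  53.] 125.0
scene upright_file 0.84 [399. 106. 453. 188.] 3249 [438. 465. 140.] 212.0
scene upright_file 0.29 [182. 190. 252. 242.] 2302 [ 518. -201.  189.] 213.0
scene jar 0.82 [298. 271. 328. 315.] 1077 [756. -35.  79.] 103.0
scene spool 0.88 [296. 243. 315. 262.] 331 [610.   3.  45.] 53.0
top file 0.96 [313. 180. 366. 240.] 2963 [ 468. -192.  173.] 214.0
top carton 0.89 [142. 257. 212. 314.] 1872 [233. 303.  80.] 87.0
top carton 0.89 [351. 267. 419. 308.] 1675 [ 219. -338.   80.] 87.0
top carton 0.75 [204. 173. 244. 238.] 1722 [473. 151. 164.] 207.0
top crate_a 0.96 [301. 145. 371. 198.] 2351 [ 611. -190.   50.] 102.0
top crate_a 0.71 [176. 138. 250. 202.] 2940 [609. 206.  56.] 102.0
top crate_a 0.49 [266. 208. 284. 229.] 339 [445.  -3.  55.] 130.0
top cone 0.74 [266. 208. 284. 227.] 328 [444.  -3.  59.] 130.0
top cone 0.5 [117. 155. 145. 192.] 599 [585. 462.  44.] 53.0
top upright_file 0.65 [ 92. 203. 134. 257.] 2141 [404. 468. 207.] 216.0
top jar 0.62 [273. 110. 293. 138.] 456 [727. -25.  98.] 107.0
top spool 0.73 [202. 172. 243. 238.] 1684 [472. 151. 166.] 207.0
top spool 0.48 [263. 161. 282. 174.] 167 [600.   7.  49.] 57.0
0.8 [[ 0.901  0.433  0.   ]
 [ 0.433 -0.901 -0.   ]
 [-0.     0.    -1.   ]]
```

View pics/scene.png

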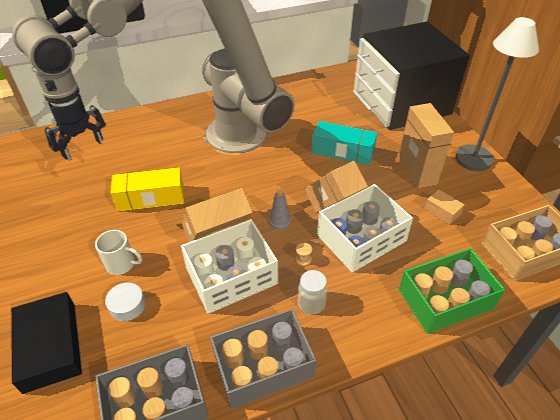

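View pics/top.png

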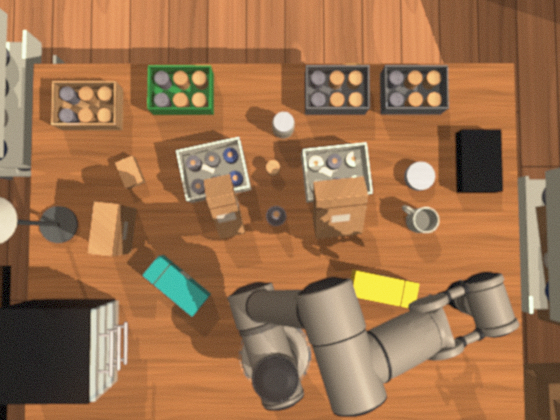

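Scene: the file leans on the right crate (340,208 in top, 218,215 in scene). The carton leans on the left crate (222,205 top, 338,187 scene).

Look-alikes:
- Carton: yellow (385,288 top) and turquoise (176,285 top), both lying down.
- File: the upright file (106,228 top).

I choose the two cardboard boxes leaning on the white crates. Next I fit their poses and check them in one crop.

```bash
cat > fit.py <<'E'
from h import *
from scipy.optimize import least_squares
def geo(p,dim):
    x,y,yaw,t=p; c,s=np.cos(yaw),np.sin(yaw)
    Rz=np.array([[c,-s,0],[s,c,0],[0,0,1]]); Ry=np.array([[np.cos(t),0,np.sin(t)],[0,1,0],[-np.sin(t),0,np.cos(t)]])
    return Rz@Ry,np.array([x,y,0])   # pivot = +x foot edge centre
def fit(P,dim,p0):
    h=np.array(dim)/2; off=np.array([-h[0],0,h[2]])
    def f(p):
        R,o=geo(p,dim); q=np.abs((P-o)@R-off)-h
        return np.linalg.norm(np.maximum(q,0),axis=1)+np.minimum(q.max(1),0)
    return least_squares(f,p0,loss="soft_l1",f_scale=3,x_scale=[10,10,.1,.1])
E
python3 - <<'E'
from fit import *
D={c:dict(np.load(f"{c}.npz")) for c in ["scene","top"]}
for t,dim,p0,box in [("file",(70,150,210),(430,-195,0,.56),(400,600,-300,-90)),("carton",(80,80,200),(430,150,.2,.63),(400,600,70,230))]:
    Q=[]
    for c in D:
        get_image(c)
        for r in nets.outline_of(c,t):
            m=cv2.erode(r["mask"].astype(np.uint8),np.ones((3,3)))>0
            q=D[c]["P"][m&(D[c]["d"]>0)]; me=np.median(q,0)
            if box[0]<me[0]<box[1] and box[2]<me[1]<box[3]: Q.append(q);print(t,c,len(q));break
    for q in Q+[np.vstack(Q)]:
        r=fit(q,dim,p0);p=r.x;R,o=geo(p,dim)
        print(t,"pivot",p[:2].round(1),"yaw,tilt deg",np.degrees(p[2:]).round(1),"res",np.median(np.abs(r.fun)).round(2),"edge",(o+R@[0,0,dim[2]]).round(1))
s=sense();print(s["time"],s["gripper_width"])
im=D["scene"]["im"][140:290,160:420]
cv2.imwrite("pics/crop.png",cv2.cvtColor(cv2.resize(im,None,fx=3,fy=3),cv2.COLOR_RGB2BGR))
E
```

```text
file scene 1920
file top 2717
file pivot [ 437.9 -198. ] yaw,tilt deg [ 6.2 32.3] res 1.09 edge [ 549.4 -185.8  177.6]
file pivot [ 439.4 -198.8] yaw,tilt deg [ 6.2 32.1] res 1.46 edge [ 550.3 -186.8  177.9]
file pivot [ 438.8 -198.1] yaw,tilt deg [ 6.1 32.2] res 1.38 edge [ 550.  -186.2  177.7]
carton scene 1525
carton top 1586
carton pivot [445. 149.] yaw,tilt deg [12.2 35.1] res 1.14 edge [557.4 173.2 163.7]
carton pivot [445.5 148.2] yaw,tilt deg [12.3 35.5] res 1.53 edge [559.  173.  162.8]
carton pivot [445.  148.9] yaw,tilt deg [12.2 35.6] res 1.32 edge [558.8 173.5 162.6]
1.2 85.00539716529111
```

View pics/crop.png

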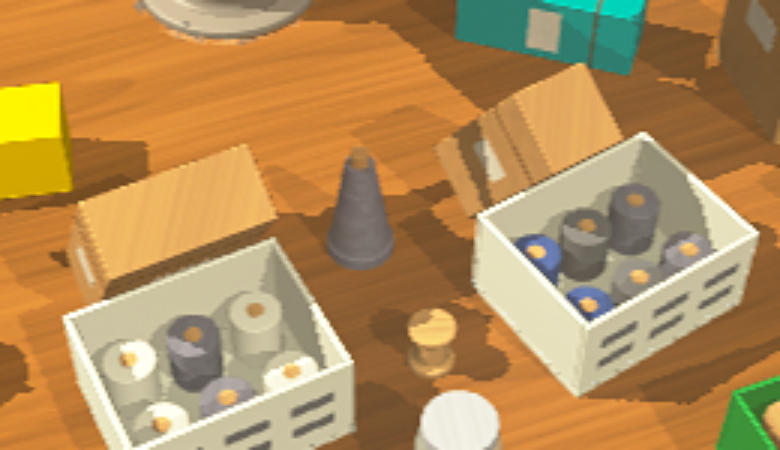

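The crop shows the file at (180,220) and the carton at (540,130), both plain cardboard leaning on the white rims, so the choice holds. I'll do the file first: raise the hand, align its x axis with the file's and move beyond the edge.

```bash
python3 -m handwheel '[{"xyz":[0,0,-2],"twist":0.114,"claw":0.2},{"xyz":[0,0,-2],"twist":0.114,"claw":0.2},{"xyz":[0,0,-2],"twist":0.114,"claw":0.2},{"xyz":[3,-1.95,0],"twist":0,"claw":0.2},{"xyz":[3,-1.95,0],"twist":0,"claw":0.2},{"xyz":[3,-1.95,0],"twist":0,"claw":0.2},{"xyz":[3,-1.95,0],"twist":0,"claw":0.2},{"xyz":[3,-1.95,0],"twist":0,"claw":0.2},{"xyz":[3,-1.95,0],"twist":0,"claw":0.2},{"xyz":[3,-1.95,0],"twist":0,"claw":0.2},{"xyz":[3,-1.95,0],"twist":0,"claw":0.2},{"xyz":[3,-1.95,0],"twist":0,"claw":0.2},{"xyz":[3,-1.95,0],"twist":0,"claw":0.2},{"xyz":[3,-1.95,0],"twist":0,"claw":0.2},{"xyz":[3,-1.95,0],"twist":0,"claw":0.2},{"xyz":[3,-1.95,0],"twist":0,"claw":0.2},{"xyz":[0,0,0],"twist":0,"claw":0.2}]'
python3 -c "
from h import *
s=sense();R=np.array(s['orientation']);print(R.round(3).tolist(),((np.array([586,-182,300])-s['eef_pos'])@R).round(1))"
```

```text
time: 2.9
eef_pos: [590.8, -176.9, 298.4]
orientation: [[0.994, 0.11, 0.0], [0.11, -0.994, 0.001], [0.0, -0.001, -1.0]]
ft_force: [-0.4, -0.1, -0.8]
gripper_width: 51.1
grip_force: 0.0
[[0.994, 0.11, 0.0], [0.11, -0.994, 0.001], [0.0, -0.001, -1.0]] [-5.3  4.6 -1.6]
```

```bash
python3 -m handwheel '[{"xyz":[0,0.5,2],"twist":0,"claw":0.2},{"xyz":[0,0,3],"twist":0,"claw":0.2},{"xyz":[0,0,3],"twist":0,"claw":0.2},{"xyz":[0,0,3],"twist":0,"claw":0.2},{"xyz":[0,0,2],"twist":0,"claw":0.2},{"xyz":[0,0,1],"twist":0,"claw":0.2},{"xyz":[-0.5,0,0],"twist":0,"claw":0.2},{"xyz":[-0.5,0,0],"twist":0,"claw":0.2},{"xyz":[-0.5,0,0],"twist":0,"claw":0.2},{"xyz":[-0.4,0,0],"twist":0,"claw":0.2},{"xyz":[-0.2,0,0],"twist":0,"claw":0.2},{"xyz":[0,0,0],"twist":0,"claw":0.2}]'
python3 - <<'E'
from h import *
im,d=get_image("scene");cv2.imwrite("pics/s2.png",cv2.cvtColor(cv2.resize(im[120:300,140:380],None,fx=3,fy=3),cv2.COLOR_RGB2BGR))
E
```

```text
time: 4.1
eef_pos: [567.9, -187.3, 159.8]
orientation: [[0.994, 0.105, 0.001], [0.105, -0.994, -0.0], [0.001, 0.0, -1.0]]
ft_force: [0.4, -0.5, -0.4]
gripper_width: 51.2
grip_force: 0.0
```

View pics/s2.png

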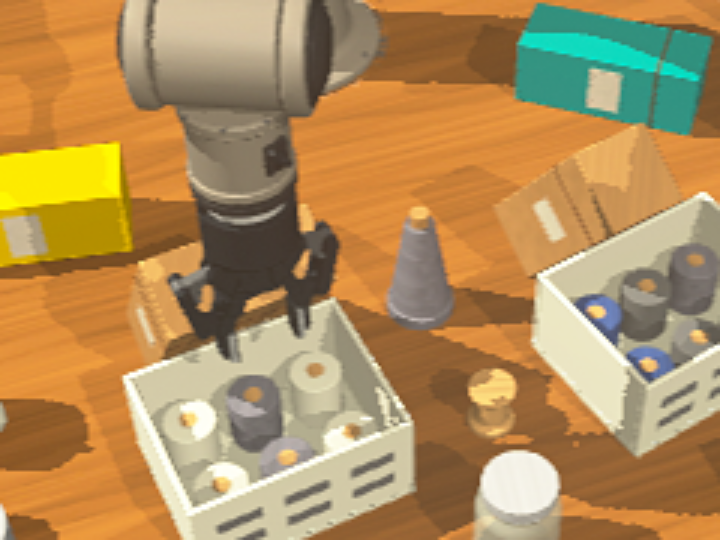

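Fingers (230,345 and 300,320) stand beyond the file's overhanging edge, inside the crate outline and clear of the rim. Now a slow arc push.

```bash
python3 -m handwheel '[{"xyz":[-0.3,0,0],"twist":0,"claw":0.2},{"xyz":[-0.3,0,0],"twist":0,"claw":0.2},{"xyz":[-0.3,0,-0.15],"twist":0,"claw":0.2},{"xyz":[-0.3,0,-0.15],"twist":0,"claw":0.2},{"xyz":[-0.3,0,-0.15],"twist":0,"claw":0.2},{"xyz":[-0.3,0,-0.15],"twist":0,"claw":0.2},{"xyz":[-0.3,0,-0.15],"twist":0,"claw":0.2},{"xyz":[-0.3,0,-0.15],"twist":0,"claw":0.2},{"xyz":[-0.3,0,-0.15],"twist":0,"claw":0.2},{"xyz":[-0.3,0,-0.15],"twist":0,"claw":0.2}]'
cat > chk.py <<'E'
from fit import *
import sys
t=sys.argv[1]; dim,p0,lim={"file":((70,150,210),(439,-198,.106,float(sys.argv[2])),(380,620,-300,-90)),"carton":((80,80,200),(445,149,.213,float(sys.argv[2])),(380,620,60,240))}[t]
for c in ["scene","top"]:
    im,d=get_image(c);P=cloud(c,d)
    for r in nets.outline_of(c,t)+(nets.outline_of(c,"upright_file") if t=="file" else []):
        m=cv2.erode(r["mask"].astype(np.uint8),np.ones((3,3)))>0
        q=P[m&(d>0)]
        if len(q)<100: continue
        me=np.median(q,0)
        if lim[0]<me[0]<lim[1] and lim[2]<me[1]<lim[3]:
            f=fit(q,dim,p0);p=f.x;R,o=geo(p,dim)
            print(t,c,len(q),"pivot",p[:2].round(1),"yaw,tilt",np.degrees(p[2:]).round(1),"res",np.median(np.abs(f.fun)).round(2),"edge",(o+R@[0,0,dim[2]]).round(1));break
    if len(sys.argv)>3 and c=="scene": cv2.imwrite(sys.argv[3],cv2.cvtColor(cv2.resize(im[100:300,140:400],None,fx=3,fy=3),cv2.COLOR_RGB2BGR))
s=sense();print(s["time"],np.round(s["eef_pos"],1),np.round(s["ft_force"],1))
E
python3 chk.py file 0.45
```

```text
time: 5.15
eef_pos: [538.0, -190.4, 171.5]
orientation: [[0.994, 0.106, 0.0], [0.106, -0.994, -0.0], [0.0, 0.0, -1.0]]
ft_force: [-0.1, 0.2, 0.4]
gripper_width: 51.4
grip_force: 0.1
file top 553 pivot [ 439.3 -194.1] yaw,tilt [ 4.6 25.5] res 1.73 edge [ 529.5 -186.8  189.5]
5.45 [ 538.3 -190.3  171.3] [ 0.6 -0.1 -0.1]
```

```bash
python3 -m handwheel '[{"xyz":[-0.3,0,-0.1],"twist":0,"claw":0.2},{"xyz":[-0.3,0,-0.1],"twist":0,"claw":0.2},{"xyz":[-0.3,0,-0.1],"twist":0,"claw":0.2},{"xyz":[-0.3,0,-0.1],"twist":0,"claw":0.2},{"xyz":[-0.2,0,-0.1],"twist":0,"claw":0.2},{"xyz":[-0.2,0,-0.1],"twist":0,"claw":0.2},{"xyz":[-0.2,0,-0.1],"twist":0,"claw":0.2},{"xyz":[-0.2,0,-0.1],"twist":0,"claw":0.2},{"xyz":[-0.2,0,-0.1],"twist":0,"claw":0.2},{"xyz":[-0.2,0,0],"twist":0,"claw":0.2},{"xyz":[-0.2,0,0],"twist":0,"claw":0.2},{"xyz":[-0.1,0,0],"twist":0,"claw":0.2},{"xyz":[-0.1,0,0],"twist":0,"claw":0.2},{"xyz":[-0.1,0,0],"twist":0,"claw":0.2},{"xyz":[0,0,0],"twist":0,"claw":0.2}]'
python3 chk.py file 0.27
```

```text
time: 6.95
eef_pos: [509.3, -193.4, 180.3]
orientation: [[0.994, 0.106, -0.0], [0.106, -0.994, -0.0], [-0.0, 0.0, -1.0]]
ft_force: [0.1, -0.2, 0.8]
gripper_width: 51.3
grip_force: 0.0
file scene 1911 pivot [ 436.6 -198.1] yaw,tilt [ 5.5 -2.6] res 1.53 edge [ 427.  -199.   209.8]
7.25 [ 509.4 -193.4  180.3] [ 0.4 -0.3  1.2]
```

It has fallen upright and is rocking. I'll back off and raise the hand.

```bash
python3 -m handwheel '[{"xyz":[1,0,0],"twist":0,"claw":0.2},{"xyz":[2,0,0],"twist":0,"claw":0.2},{"xyz":[2,0,-1],"twist":0,"claw":0.2},{"xyz":[1,0,-3],"twist":0,"claw":0.2},{"xyz":[0,0,-4],"twist":0,"claw":0.2},{"xyz":[0,0,-4],"twist":0,"claw":0.2},{"xyz":[0,0,0],"twist":0,"claw":0.2}]'
python3 chk.py file 0.0 pics/s3.png
python3 - <<'E'
from h import *
s=sense();R=np.array(s['orientation'])
a=np.radians(12.2);n=np.array([np.cos(a),np.sin(a),0]);T=np.array([558.8,173.5,300])+n*36
# tool frame after twist to yaw 12.2
yaw=np.arctan2(R[1,0],R[0,0]);print("twist",yaw-a,"target",T.round())
R2=np.array([[np.cos(a),np.sin(a),0],[np.sin(a),-np.cos(a),0],[0,0,-1]])
print(((T-s['eef_pos'])@R2).round(1))
E
```

```text
time: 7.95
eef_pos: [571.7, -187.7, 306.7]
orientation: [[0.994, 0.106, 0.011], [0.106, -0.994, -0.005], [0.01, 0.006, -1.0]]
ft_force: [0.2, 0.6, 1.6]
gripper_width: 51.7
grip_force: 0.0
file scene 2736 pivot [ 438.1 -197.7] yaw,tilt [ 6.2 -0.6] res 1.14 edge [ 435.9 -198.   210. ]
file top 217 pivot [ 438.4 -192.4] yaw,tilt [7.2 1.6] res 1.88 edge [ 444.2 -191.7  209.9]
8.25 [ 568.7 -186.8  298.7] [-0.3 -0.3  0.4]
twist -0.10713098899947002 target [594. 181. 300.]
[ 102.5 -354.3   -1.3]
```

View pics/s3.png

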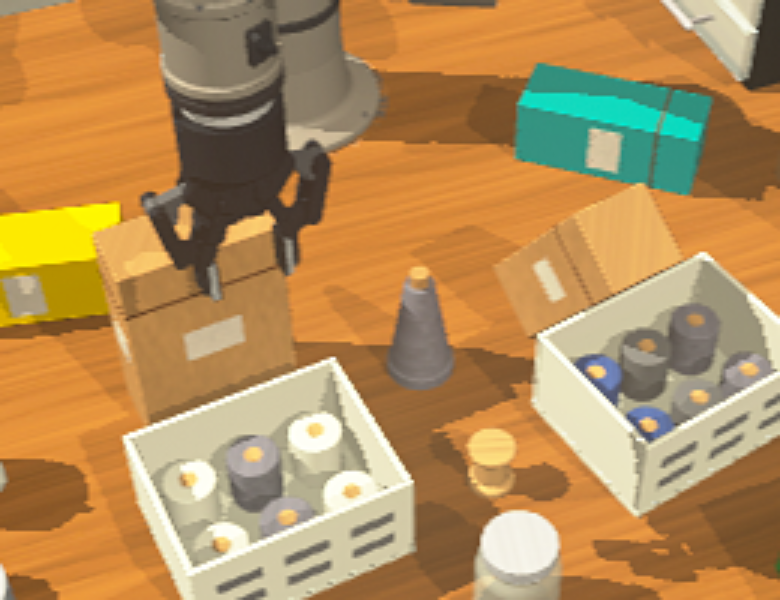

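The file stands upright at (200,320) with its foot where it was (438,-198). Next, the carton.

```bash
python3 -m handwheel '[{"xyz":[0,0,0],"twist":-0.107,"claw":-0.4},{"xyz":[0.85,-2.95,0],"twist":0,"claw":-0.4},{"xyz":[0.85,-2.95,0],"twist":0,"claw":-0.4},{"xyz":[0.85,-2.95,0],"twist":0,"claw":-0.4},{"xyz":[0.85,-2.95,0],"twist":0,"claw":-0.4},{"xyz":[0.85,-2.95,0],"twist":0,"claw":-0.4},{"xyz":[0.85,-2.95,0],"twist":0,"claw":-0.4},{"xyz":[0.85,-2.95,0],"twist":0,"claw":-0.4},{"xyz":[0.85,-2.95,0],"twist":0,"claw":-0.4},{"xyz":[0.85,-2.95,0],"twist":0,"claw":-0.4},{"xyz":[0.85,-2.95,0],"twist":0,"claw":-0.4},{"xyz":[0.85,-2.95,0],"twist":0,"claw":-0.4},{"xyz":[0.85,-2.95,0],"twist":0,"claw":-0.4},{"xyz":[0,0,0],"twist":0,"claw":-0.4},{"xyz":[0,0,0],"twist":0,"claw":-0.4}]'
python3 -c "
from h import *
s=sense();R=np.array(s['orientation']);print(((np.array([594,181,145])-s['eef_pos'])@R).round(1))"
```

```text
time: 9.75
eef_pos: [593.6, 180.9, 299.1]
orientation: [[0.977, 0.213, -0.002], [0.213, -0.977, -0.001], [-0.002, 0.0, -1.0]]
ft_force: [-0.2, -0.0, 0.4]
gripper_width: 25.5
grip_force: 0.0
[ 7.000e-01 -1.000e-01  1.541e+02]
```

```bash
python3 -m handwheel '[{"xyz":[0,0,2],"twist":0,"claw":-0.4},{"xyz":[0,0,3],"twist":0,"claw":-0.4},{"xyz":[0,0,3],"twist":0,"claw":-0.4},{"xyz":[0,0,3],"twist":0,"claw":-0.4},{"xyz":[0,0,2.5],"twist":0,"claw":-0.4},{"xyz":[0,0,1.5],"twist":0,"claw":-0.4},{"xyz":[-0.5,0,0.4],"twist":0,"claw":-0.4},{"xyz":[-0.5,0,0],"twist":0,"claw":-0.4},{"xyz":[-0.5,0,0],"twist":0,"claw":-0.4},{"xyz":[-0.3,0,0],"twist":0,"claw":-0.4},{"xyz":[-0.3,0,0],"twist":0,"claw":-0.4},{"xyz":[-0.3,0,0],"twist":0,"claw":-0.4},{"xyz":[-0.3,0,-0.15],"twist":0,"claw":-0.4},{"xyz":[-0.3,0,-0.15],"twist":0,"claw":-0.4},{"xyz":[-0.3,0,-0.15],"twist":0,"claw":-0.4},{"xyz":[-0.3,0,-0.15],"twist":0,"claw":-0.4},{"xyz":[-0.3,0,-0.15],"twist":0,"claw":-0.4},{"xyz":[-0.3,0,-0.15],"twist":0,"claw":-0.4}]'
python3 chk.py carton 0.5 pics/s4.png
```

```text
time: 11.55
eef_pos: [552.6, 171.6, 155.4]
orientation: [[0.977, 0.211, -0.0], [0.211, -0.977, -0.0], [-0.0, 0.0, -1.0]]
ft_force: [0.3, 0.2, 1.3]
gripper_width: 25.5
grip_force: 0.3
carton scene 1044 pivot [445.2 149.1] yaw,tilt [12.2 30. ] res 0.89 edge [543.  170.2 173.1]
carton top 402 pivot [445.8 148.2] yaw,tilt [10.5 30.2] res 1.27 edge [544.8 166.6 172.8]
11.75 [552.8 171.6 155.2] [-0.3  0.3  0.2]
```

View pics/s4.png

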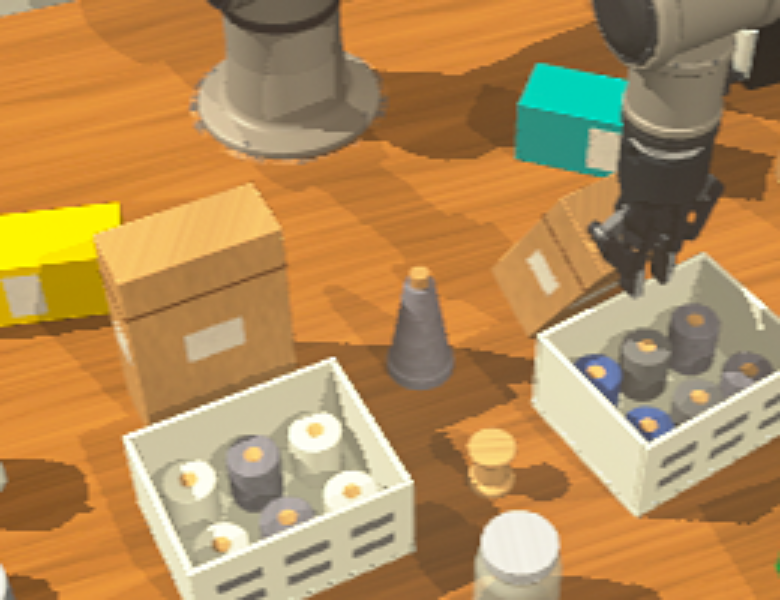

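The fingers (640,285) are on the carton's edge. It has come up to 30° with its foot in place and the file is standing. About 34 mm more, slowly.

```bash
python3 -m handwheel '[{"xyz":[-0.3,0,-0.15],"twist":0,"claw":-0.4},{"xyz":[-0.3,0,-0.15],"twist":0,"claw":-0.4},{"xyz":[-0.3,0,-0.15],"twist":0,"claw":-0.4},{"xyz":[-0.3,0,-0.15],"twist":0,"claw":-0.4},{"xyz":[-0.3,0,-0.1],"twist":0,"claw":-0.4},{"xyz":[-0.3,0,-0.1],"twist":0,"claw":-0.4},{"xyz":[-0.2,0,-0.1],"twist":0,"claw":-0.4},{"xyz":[-0.2,0,-0.1],"twist":0,"claw":-0.4},{"xyz":[-0.2,0,-0.1],"twist":0,"claw":-0.4},{"xyz":[-0.2,0,-0.1],"twist":0,"claw":-0.4},{"xyz":[-0.2,0,0],"twist":0,"claw":-0.4},{"xyz":[-0.2,0,0],"twist":0,"claw":-0.4},{"xyz":[-0.1,0,0],"twist":0,"claw":-0.4},{"xyz":[-0.1,0,0],"twist":0,"claw":-0.4},{"xyz":[-0.1,0,0],"twist":0,"claw":-0.4},{"xyz":[0,0,0],"twist":0,"claw":-0.4}]'
python3 chk.py carton 0.2
```

```text
time: 13.35
eef_pos: [520.6, 164.6, 167.3]
orientation: [[0.977, 0.211, 0.0], [0.211, -0.977, -0.0], [-0.0, 0.0, -1.0]]
ft_force: [0.0, -0.2, -1.3]
gripper_width: 25.8
grip_force: 0.0
carton scene 2098 pivot [441.2 148.5] yaw,tilt [12.5 -5.9] res 1.92 edge [421.2 144.  198.9]
carton top 145 pivot [420.5 143.4] yaw,tilt [13.3 -0.2] res 1.15 edge [419.7 143.2 200. ]
13.55 [520.7 164.7 167.3] [-0.2 -0.1  0.1]
```

```bash
python3 -m handwheel '[{"xyz":[1,0,0],"twist":0,"claw":-0.4},{"xyz":[2,0,0],"twist":0,"claw":-0.4},{"xyz":[2,0,-1],"twist":0,"claw":-0.4},{"xyz":[1,0,-3],"twist":0,"claw":-0.4},{"xyz":[0,0,-4],"twist":0,"claw":-0.4},{"xyz":[0,0,-4],"twist":0,"claw":-0.4},{"xyz":[0,0,-2],"twist":0,"claw":-0.4},{"xyz":[0,0,0],"twist":0,"claw":-0.4},{"xyz":[0,0,0],"twist":0,"claw":-0.4},{"xyz":[0,0,0],"twist":0,"claw":-0.4},{"xyz":[0,0,0],"twist":0,"claw":-0.4},{"xyz":[0,0,0],"twist":0,"claw":-0.4},{"xyz":[0,0,0],"twist":0,"claw":-0.4},{"xyz":[0,0,0],"twist":0,"claw":-0.4}]'
python3 chk.py carton 0.0 pics/s5.png; python3 chk.py file 0.0
```

```text
time: 14.95
eef_pos: [579.3, 177.3, 307.0]
orientation: [[0.977, 0.211, -0.0], [0.211, -0.977, -0.0], [-0.0, 0.0, -1.0]]
ft_force: [0.1, 0.1, -0.2]
gripper_width: 26.0
grip_force: 0.0
carton scene 2177 pivot [444.8 149. ] yaw,tilt [12.3  0.2] res 1.01 edge [445.3 149.1 200. ]
carton top 230 pivot [446.6 149. ] yaw,tilt [12.6  1.1] res 1.29 edge [450.4 149.8 200. ]
15.15 [579.3 177.3 307.3] [-0.3 -0.1 -0.2]
file scene 3582 pivot [ 438.3 -197.8] yaw,tilt [6. 0.] res 1.13 edge [ 438.4 -197.8  210. ]
file top 1199 pivot [ 432.3 -199.4] yaw,tilt [6.2 0.4] res 2.04 edge [ 433.8 -199.2  210. ]
15.45 [579.3 177.3 307.3] [-0.3  0.  -1. ]
```

View pics/s5.png

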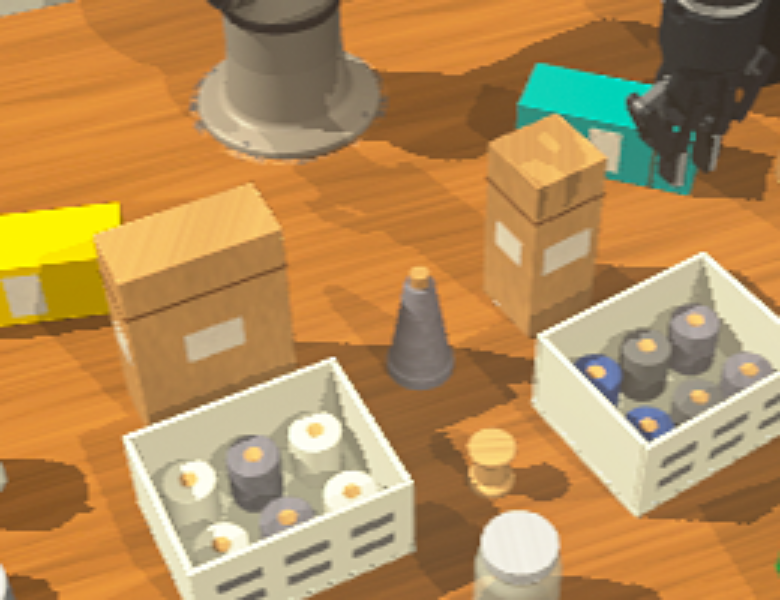

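The file (200,310) and the carton (545,230) both stand upright with their feet in place. The cone, spool, jar and look-alikes in view are unmoved, and the hand is clear at z = 307.

```bash
python3 -c "
from cell import arm;print(arm.job_done())"
```

```text
the job is handed in; nothing more can be done
None
```

The file and the carton both stand upright where they were leaning, nothing else seen in the pictures moved, the hand is clear, and the job was handed in at about 15.5 s of the 67 s allowed.

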